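# Clear the reel-repair bench

### The arm

A 7-joint arm with a two-finger parallel gripper is mounted at the origin on the work surface. World frame = base frame: x ahead of the robot, y to its left, z up, the work surface at z = 0. Lengths are in m, angles in rad, forces in N, time in s.
With the tool pointing down it reaches from about 0.425 to 0.925 m from the base axis. Payload 6.8 kg.
Tool frame: the origin (TCP) lies on the front face of the gripper's body, between the roots of the fingers; the fingertips stand 73 mm ahead of it and the grasp point (between the pads) lies 54 mm ahead of it (env.nose_length is the distance from the TCP to the fingertips, in m); z points along the fingers, y is the line along which they close (so a half turn about z gives the same grasp; the last joint's range is limited). The gripper opens to 85 mm and grips with 20 to 120 N. Pads are 22 mm wide; open, the fingers measure 114 mm over their backs; the gripper's body (76 mm by 85 mm) begins 54 mm behind the grasp point. The pads swing forward as they close: fully open they stand 13 mm farther back than shut.
Start: joints at [-1.24, 0.477, 0.022, 1.555, -0.011, 1.109, -0.083], TCP at [0.287, 0.611, 0.304] pointing down, gripper open.
Joint ranges: [-2.96, 2.96], [-0.34, 2.1], [-1.41, 1.46], [0.24, 2.44], [-1.37, 4.51], [0.17, 1.92], [-2.96, 2.96]. Speed limits (rad/s): [2.39, 2.39, 3.14, 3.14, 3.14, 3.14, 3.14].

### API

Orientations are given as a unit quaternion [w, x, y, z].
In Python, from cell import env, kin, camera, calibration, job gives the robot as it stands. The module is installed in compiled form; this text tells all that it offers. Calls block until the motion is done:
- env.reach(position, orientation): joint-space move of the TCP to a pose.
- env.movel(position, velocity=0.15, rot=None, stop_force=None): straight line of the TCP; rot=None keeps the orientation; velocity is the mean speed in m/s. With stop_force (N) it stops when the force on the tool has changed by that much, and returns True; else False.
- env.goto_joints(angles): joint-space move.
- env.grip(opening, f_grip=None): finger opening in m; f_grip is the grip in N (None keeps the last); returns when the fingers have stopped.
- env.dwell(seconds).
- kin.inverse_kinematics(position, orientation): joint angles nearest the present ones, or None.
- env.get_state(): the state.
- camera(name): name is "scene" or "top" or "wrist"; returns (picture, depth): 384x512x3 uint8, blue, green, red; 384x512 float32, m along the optical axis (not along the pixel's ray), 0 where there is no reading.
- calibration(name): a dict with "fx", "fy", "cx", "cy" (pixels), "k1" (the pictures are not rectified: a ray, as slopes to the right and down, at radius r is drawn at 1 + k1 r^2 times it, then the intrinsics apply), "rvec" (rotation vector, rad) and "tvec" (3), from world to camera coordinates, as OpenCV has them. Camera axes: x right, y down, z forward; pixel columns grow to the right and rows downward; lengths in m; the calibration is good to about 2 mm. A picture is of the moment at which its call begins: read the wrist's pose just before it. calibration takes no time and is no camera call; for the wrist camera it gives the pose at the moment of the call.
A pose or a line that the arm cannot do raises env.PlanningError and nothing moves.
- job.job_done(): hands the job in; it is judged then, once.
The state is a dict: "time": time; "qpos": joint angles; "joint_velocities": joint speeds; "joint_torque": joint torques, N m; "tcp_pos": TCP position; "orientation": TCP orientation; "force": force on the tool from outside, world axes, zero at the start; "torque": the same for the moment, N m; "opening": finger opening in m; "gripper_force": force on a finger pad.
Only numpy, scipy, OpenCV 4.12 (cv2) and the standard library are available. Lean on these libraries where they do the work, as an engineer would, in place of code of your own. Each camera call takes 0.05 s, during which the arm holds its last target. There are 200 camera calls.

### The job

Clear up the reel-repair bench: pour the worn parts from the green tray into the scrap bin by tipping the tray over it, then swing the bin's carry handle up as far as it goes, to its stop. Set the empty tray back down flat on the mat, and nest every loose steel cup upright and fully home into one stack on the cup that is fixed to the cork block, in any order. Leave the other things on the bench where they are.

Things in the scene. Friction and masses are not known exactly. Their poses are not given: they have to be found in the camera images.
- tray: loose green plastic tray, 140 mm (x) by 110 mm (y), 180 g; floor, side walls and +x end wall 4 mm thick, walls 25 mm high. The -x end is a low pouring lip instead of a wall. An upright grip tab stands outside the +x end wall. Worn parts slide on its floor at slopes of 25 to 40 degrees, but leave over the lip only when it is tipped 50 to 70. Origin: centre of the underside, z up
- tray_tab (a point): centre of the top of the tray's upright grip tab: 76 mm along the tray's +x, 72 mm above its underside. The tab is 12 mm thick (along x), 40 mm wide (along y), and reaches down to the mat; axes as the tray's
- tray_lip (a point): tip of the tray's pouring lip: 72 mm along the tray's -x, 12 mm above its underside; the floor ramps up to it at 25 degrees over the last 22 mm
- part1: a worn metal crank knob, waisted, 25 mm in diameter and 27 mm high, 25 g, one of the worn parts that start in the tray. Origin: centre of its foot end, z along its axis (it may lie and roll); may be absent (None)
- part2: a worn metal crank knob, waisted, 25 mm in diameter and 27 mm high, 25 g, one of the worn parts that start in the tray. Origin: centre of its foot end, z along its axis (it may lie and roll); may be absent (None)
- part3: a worn bearing, a steel disc 26 mm in diameter and 10 mm thick, 30 g, one of the worn parts that start in the tray. Origin: centre of one face, z along its axis; may be absent (None)
- part4: a worn bearing, a steel disc 26 mm in diameter and 10 mm thick, 30 g, one of the worn parts that start in the tray. Origin: centre of one face, z along its axis; may be absent (None)
- part5: a worn bearing, a steel disc 26 mm in diameter and 10 mm thick, 30 g, one of the worn parts that start in the tray. Origin: centre of one face, z along its axis; may be absent (None)
- bin: grey sheet-metal scrap bin, fixed to the bench, open top, 180 mm (its x) by 160 mm (its y) by 95 mm high, walls 4 mm. Its -x side looks roughly towards the robot. Origin: centre of its underside, z up
- bail (a joint): angle of the bin's steel carry handle (rad): 0 = folded down level on the bin's -x side, 1.57 = upright over the bin, 1.65 = against its end stop, just past upright. It starts between 0 and 0.25. The hinge has friction (about 1.5 N at the bar moves it) and stays where it is left
- bail_grip (a point): middle of the handle's round cross-bar, 10 mm in diameter and 182 mm long, parallel to the bin's y axis, 130 mm from the hinge line; round side arms of 8 mm join its ends to the hinges outside the bin's walls
- bail_hinge (a point): middle of the handle's hinge line, 85 mm above the bin's underside over the bin's centre; the hinge line runs along the bin's y axis
- stand: fixed cork block 100 mm square and 12 mm thick, with a steel cup of the same shape as the loose ones fixed upright on its middle (rim 78 mm above the block's underside): the bottom cup of the stack. Origin: centre of the block's underside. The n-th cup nested on it has its underside 12 + 36 n mm above this origin
- cup1: loose steel cup (absent: None), upright, 110 g, 66 mm high: weighted foot 45 to 51 mm wide up to 30 mm, then a square step out to a straight collar 64 mm in diameter up to the rim (wall 3 mm, inside 57 mm, open top). The foot drops into another cup's collar until the step sits on its rim, 2 mm side play; each nested cup stands 36 mm above the one below. Origin: centre of underside, z its axis
- cup2: loose steel cup (absent: None), upright, 110 g, 66 mm high: weighted foot 45 to 51 mm wide up to 30 mm, then a square step out to a straight collar 64 mm in diameter up to the rim (wall 3 mm, inside 57 mm, open top). The foot drops into another cup's collar until the step sits on its rim, 2 mm side play; each nested cup stands 36 mm above the one below. Origin: centre of underside, z its axis
- cup3: loose steel cup (absent: None), upright, 110 g, 66 mm high: weighted foot 45 to 51 mm wide up to 30 mm, then a square step out to a straight collar 64 mm in diameter up to the rim (wall 3 mm, inside 57 mm, open top). The foot drops into another cup's collar until the step sits on its rim, 2 mm side play; each nested cup stands 36 mm above the one below. Origin: centre of underside, z its axis
- cup4: loose steel cup (absent: None), upright, 110 g, 66 mm high: weighted foot 45 to 51 mm wide up to 30 mm, then a square step out to a straight collar 64 mm in diameter up to the rim (wall 3 mm, inside 57 mm, open top). The foot drops into another cup's collar until the step sits on its rim, 2 mm side play; each nested cup stands 36 mm above the one below. Origin: centre of underside, z its axis
- cup5: loose steel cup (absent: None), upright, 110 g, 66 mm high: weighted foot 45 to 51 mm wide up to 30 mm, then a square step out to a straight collar 64 mm in diameter up to the rim (wall 3 mm, inside 57 mm, open top). The foot drops into another cup's collar until the step sits on its rim, 2 mm side play; each nested cup stands 36 mm above the one below. Origin: centre of underside, z its axis
- mat: green cutting mat fixed on the bench, 560 mm (x) by 1040 mm (y), 3 mm thick; everything stands on it. Origin: centre of its underside
- spray_can: loose spray can, 54 mm in diameter, 160 mm high; to be left alone. Origin: centre of its underside
- spool: loose aluminium reel spool, 38 mm in diameter, 25 mm high; to be left alone. Origin: centre of its underside
- cork_knob: loose cork handle knob, 32 mm in diameter, 42 mm high; to be left alone. Origin: centre of its underside

How it is judged:
By the outcome, as a careful person would: the job done as asked, in the order asked, and still so for the second after the job is handed in, with the robot touching nothing.
Of cup1, cup2, cup3, cup4, cup5 only 3 to 5 are there at a start; the rules pass over those that are not, and their reading is None.
Of part1, part2, part3, part4, part5 only 3 to 5 are there at a start; the rules pass over those that are not, and their reading is None.
At some moment in a run one of cup1, cup2, cup3, cup4, cup5 may be knocked a few centimetres aside while the robot is not near it.
It also fails if it takes over 210 s, if anything falls off the work surface, if the arm or the gripper's body presses on something with over 40 N, if the wrist force passes 120 N, or if a joint passes its speed limit or range.

## Working session

There is one attempt and no reset: what is moved stays moved. The work goes in short steps, each a Python script; the robot and the scene stay as the last script left them, time stands still between calls to the robot, and variables do not carry over. Pictures are saved under pics/ and viewed, at most 14 in all, crops included, and the job is handed in when it is done.

```bash
mkdir -p pics; ls; python3 - <<'E'
from cell import env,kin,camera,calibration,job
import cv2,numpy as np
for n in("scene","top"):
    im,d=camera(n); cv2.imwrite(f"pics/{n}0.png",im); np.savez(f"pics/{n}0.npz",im=im,d=d)
    c=calibration(n); print(n,c, np.isfinite(d).all(),d.min(),d.max())
print(calibration("wrist")); s=env.get_state(); print(s); print(env.nose_length)
E
```

```text
pics
scene {'fx': 410.4240135376068, 'fy': 410.4240135376068, 'cx': 251.86347954352343, 'cy': 191.92038717888676, 'k1': -0.06248186352216702, 'rvec': array([ 1.05473699,  2.33855923, -1.13702581]), 'tvec': array([ 0.36564493, -0.19731228,  1.32702448])} True 0.0 3.641243
top {'fx': 440.866681402343, 'fy': 440.866681402343, 'cx': 262.0809099973993, 'cy': 195.21320126473557, 'k1': -0.12071580821081755, 'rvec': array([ 2.12928926, -2.121155  ,  0.22048027]), 'tvec': array([-0.00561633,  0.56179124,  1.24574615])} True 0.0 2.3216872
{'fx': 302.0740197521459, 'fy': 302.0740197521459, 'cx': 250.46418632927364, 'cy': 190.00409642266104, 'k1': -0.004777159153708869, 'rvec': array([-2.44592945, -1.55362026, -0.21479073]), 'tvec': array([-0.67399847, -0.03617019,  0.37987979])}
{'time': 0.1, 'qpos': array([-1.24011843,  0.47774517,  0.02234587,  1.55634583, -0.01151035,
        1.10932983, -0.08310446]), 'joint_velocities': array([ 0.00101318, -0.00097001,  0.00097502, -0.0033659 , -0.00191859,
        0.00305403, -0.00083345]), 'joint_torque': array([ 4.12962225e-03, -5.97765183e+01,  1.61336862e+00, -2.81953025e+01,
        1.27505607e-02,  5.02859009e-03,  9.31704420e-06]), 'tcp_pos': array([0.28658627, 0.61067715, 0.30300716]), 'orientation': array([-1.27431161e-04,  2.17629194e-01,  9.76031153e-01, -8.40422683e-04]), 'force': array([ 0.13052272, -0.28804325, -0.37410728]), 'torque': array([ 0.02462155, -0.02137964, -0.01528356]), 'gripper_force': 0.0, 'opening': 0.08519907607669461}
0.0726
```

View pics/top0.png

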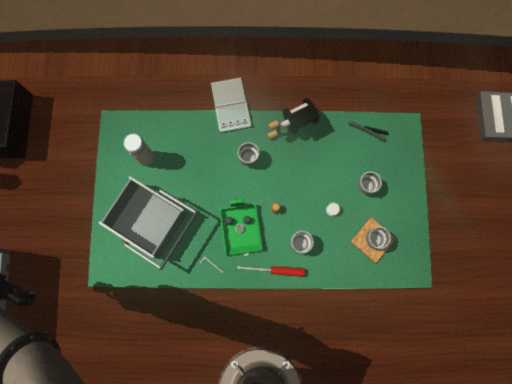

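View pics/scene0.png

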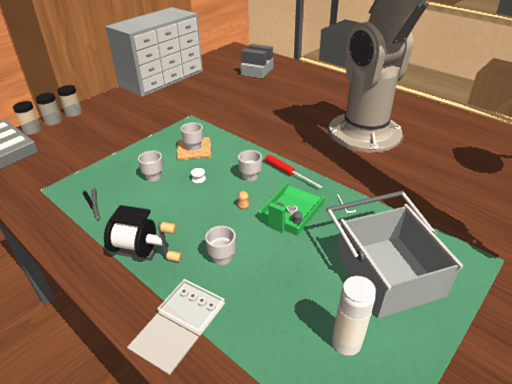

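The top view shows the bin at (150,222), its handle towards the lower right. The tray is at (242,230) with its tab at (236,203) and its lip facing the robot. Loose cups are at (248,153), (371,183) and (302,242), and the fixed cup is at (378,238). The spool (333,209), cork knob (276,208) and can (135,145) stay put.

```bash
cat > h.py <<'E'
import cv2,numpy as np
from scipy.spatial.transform import Rotation as R
from cell import env,kin,camera,calibration,job
def rays(c,px):
    "pixels -> camera centre, unit world rays"
    px=np.atleast_2d(np.float64(px)); K=np.array([[c['fx'],0,c['cx']],[0,c['fy'],c['cy']],[0,0,1]])
    u=cv2.undistortPoints(px[:,None],K,np.array([c['k1'],0,0,0.]))[:,0]
    M=cv2.Rodrigues(c['rvec'])[0]; d=np.c_[u,np.ones(len(u))]@M
    return -M.T@c['tvec'],d/np.linalg.norm(d,axis=1)[:,None]
def plane(c,px,z):
    o,d=rays(c,px); return o+d*((z-o[2])/d[:,2])[:,None]
def project(c,p):
    K=np.array([[c['fx'],0,c['cx']],[0,c['fy'],c['cy']],[0,0,1]])
    return cv2.projectPoints(np.atleast_2d(np.float64(p)),c['rvec'],c['tvec'],K,np.array([c['k1'],0,0,0.]))[0][:,0]
def tri(cs,pxs):
    "least-squares crossing of one ray per view -> point, gap"
    A=np.zeros((3,3));b=np.zeros(3);L=[]
    for c,p in zip(cs,pxs):
        o,d=rays(c,p);P=np.eye(3)-np.outer(d[0],d[0]);A+=P;b+=P@o;L.append((o,P))
    x=np.linalg.solve(A,b); return x,max(np.linalg.norm(P@(x-o)) for o,P in L)
def down(yaw):
    "tool z down, tool y (closing line) at world angle yaw"
    y=np.array([np.cos(yaw),np.sin(yaw),0]);z=np.array([0,0,-1.])
    return quat(np.c_[np.cross(y,z),y,z])
def quat(M): return R.from_matrix(M).as_quat(scalar_first=True)
def mat(q): return R.from_quat(q,scalar_first=True).as_matrix()
def blobs(m,amin=60):
    m=cv2.morphologyEx(m.astype(np.uint8)*255,cv2.MORPH_OPEN,np.ones((3,3)))
    return [k for k in cv2.findContours(m,cv2.RETR_EXTERNAL,cv2.CHAIN_APPROX_NONE)[0] if cv2.contourArea(k)>amin]
E
python3 - <<'E'
from h import *
z=np.load('pics/top0.npz');im=z['im'];c=calibration('top')
for n,p,h in[('cupA',(248,153),.069),('cupB',(371,183),.069),('cupC',(302,242),.069),('stand',(378,238),.081),('tab',(236,203),.075),('tray',(242,230),.01),('binc',(158,222),.01),('spool',(333,209),.028),('knob',(276,208),.045),('can',(134,143),.163)]:
    q=plane(c,p,h)[0];print(n,q.round(3),np.hypot(*q[:2]).round(3))
s=env.get_state();M=mat(s['orientation']);o,d=rays(calibration('wrist'),[[250,190]])
print('cam in tool',M.T@(o-s['tcp_pos']),M.T@d[0])
hsv=cv2.cvtColor(im,cv2.COLOR_BGR2HSV)
print(hsv[[153,183,190,230,130,255],[248,371,300,250,200,380]])
bright=(hsv[...,0]>50)&(hsv[...,0]<70)&(hsv[...,1]>200)&(hsv[...,2]>120)
for k in blobs(bright):print(cv2.minAreaRect(k),cv2.contourArea(k))
mm=[plane(c,p,.003)[0].round(3) for p in[(102,111),(421,112),(431,289),(89,286)]];print(mm)
cv2.imwrite('pics/topcrop.png',cv2.resize(im[110:300,90:300],None,fx=3.5,fy=3.1,interpolation=cv2.INTER_CUBIC))
E
```

```text
cupA [0.687 0.039 0.069] 0.688
cupB [ 0.598 -0.326  0.069] 0.681
cupC [ 0.423 -0.118  0.069] 0.439
stand [ 0.433 -0.336  0.081] 0.548
tab [0.534 0.072 0.075] 0.539
tray [0.464 0.056 0.01 ] 0.467
binc [0.486 0.311 0.01 ] 0.577
spool [ 0.526 -0.217  0.028] 0.569
knob [ 0.525 -0.045  0.045] 0.527
can [0.687 0.355 0.163] 0.773
cam in tool [ 0.06922623  0.00019572 -0.07065155] [-0.27466069 -0.0022644   0.96153855]
[[ 40  24  97]
 [ 26  25 165]
 [ 70 121 133]
 [ 66 171 173]
 [ 70 109 131]
 [ 16 139 194]]
[array([0.848, 0.516, 0.003]), array([ 0.852, -0.524,  0.003]), array([ 0.285, -0.517,  0.003]), array([0.291, 0.516, 0.003])]
```

View pics/topcrop.png

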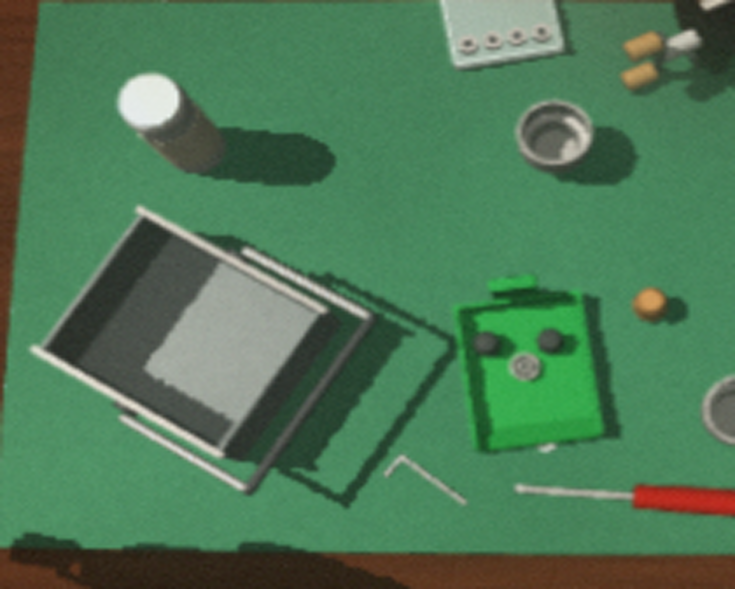

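```bash
python3 - <<'E'
from h import *
def snap(n):
    c=calibration('wrist');im,d=camera('wrist');np.savez(f'pics/{n}.npz',im=im,**c);cv2.imwrite(f'pics/{n}.png',im);return im
q=down(0)
a=[]
for n,p in[('t1',[.47,.06,.30]),('t2',[.53,.06,.30]),('b1',[.45,.29,.34]),('b2',[.53,.29,.34])]:
    try: env.reach(p,q)
    except env.PlanningError as e: print(n,e);continue
    a.append(snap(n))
    print(n,env.get_state()['qpos'].round(2),env.get_state()['time'])
v=np.vstack([np.hstack(a[:2]),np.hstack(a[2:])]) if len(a)==4 else np.hstack(a)
cv2.imwrite('pics/w1.png',cv2.resize(v,(800,600),interpolation=cv2.INTER_AREA))
E
```

```text
t1 [-0.73  0.15  0.53  2.05 -0.09  0.96 -0.15] 2.2333
t2 [-0.68  0.27  0.54  1.93 -0.16  0.99 -0.06] 2.6333
b1 [-1.08  0.22  0.47  1.87 -0.11  1.08 -0.57] 3.6583
b2 [-0.98  0.35  0.5   1.72 -0.18  1.12 -0.43] 4.125
```

View pics/w1.png

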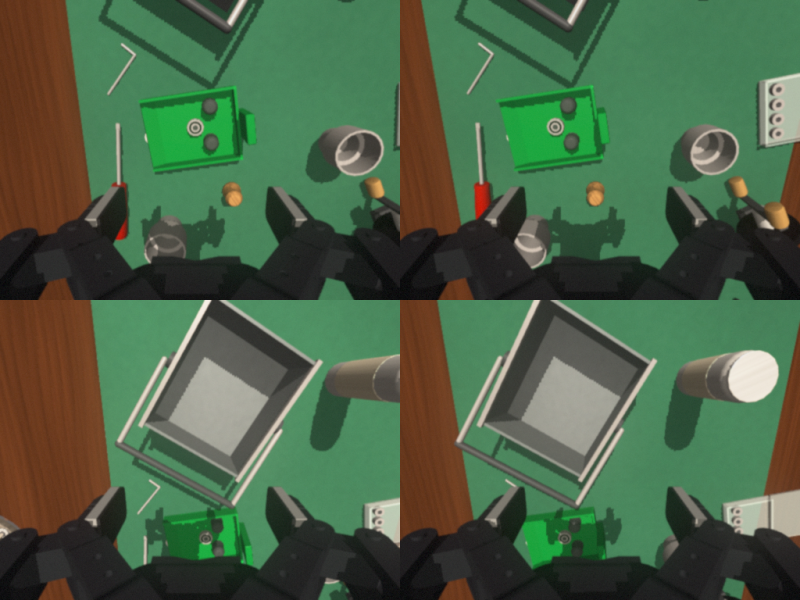

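```bash
python3 - <<'E'
import cv2,numpy as np
g=lambda n:cv2.imread(f'pics/{n}.png')
r=lambda im,s:cv2.resize(im,None,fx=s,fy=s,interpolation=cv2.INTER_CUBIC)
t=[r(g('t1')[100:230,170:340],2.35),r(g('t2')[100:230,115:285],2.35)]
b=[r(g('b1')[0:206,140:420],1.42),r(g('b2')[0:206,60:340],1.42)]
v=np.vstack([np.hstack(t)[:305,:796],np.hstack(b)[:292,:796] if b[0].shape[1]*2>=796 else np.hstack(b)]) if 1 else 0
cv2.imwrite('pics/z1.png',v);print(v.shape,t[0].shape,b[0].shape)
E
```

```text
(597, 796, 3) (306, 400, 3) (293, 398, 3)
```

View pics/z1.png

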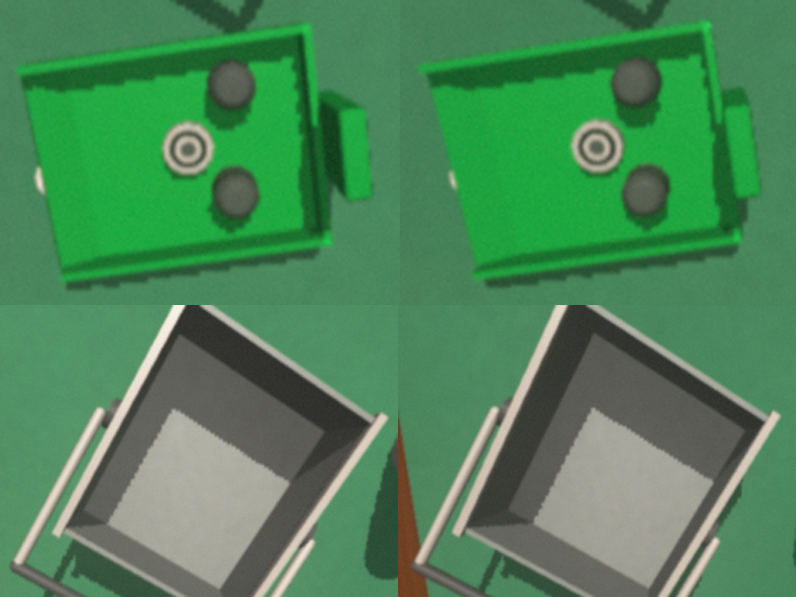

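```bash
python3 - <<'E'
from h import *
L=lambda n:dict(np.load(f'pics/{n}.npz'))
t1,t2,b1,b2=map(L,('t1','t2','b1','b2'));top=calibration('top')
f=lambda p,s,o:np.array(p,float)/s+o
for n,p,q in[('c--',(20,70),(22,68)),('c+y',(308,25),(311,22)),('c+x-y',(330,242),(341,240)),('c-x-y',(65,280),(77,280)),('tab',(358,151),(343,150))]:
    x,g=tri([t1,t2],[f(p,2.35,(170,100)),f(q,2.35,(115,100))]);print(n,x.round(4),g.round(4),plane(t1,f(p,2.35,(170,100)),.075 if n=='tab' else .028).round(4),plane(t2,f(q,2.35,(115,100)),.075 if n=='tab' else .028).round(4))
w=lambda p,o:((p[0]-o[0])*1.28,(p[1]-o[1])*1.28)
for n,p,q in[('binright',(321,361),(656,361)),('binbot',(243,478),(576,477)),('binleft',(143,425),(479,424)),('barL',(120,443),(460,443)),('barR',(235,505),(578,500))]:
    P,Q=w(p,(0,300)),w(q,(400,300))
    x,g=tri([b1,b2],[P,Q]);print(n,x.round(4),g.round(4),plane(b1,P,.098).round(4),plane(b2,Q,.098).round(4))
print('top',plane(top,[(x/3.5+90,y/3.1+110) for x,y in[(140,210),(328,312),(222,455),(38,350)]],.098).round(4))
print('topbar',plane(top,[(x/3.5+90,y/3.1+110) for x,y in[(371,320),(248,490)]],.105).round(4))
E
```

```text
c-- [0.3897 0.1026 0.0257] 0.0 [[0.3902 0.1027 0.028 ]] [[0.3906 0.1028 0.028 ]]
c+y [0.5277 0.1236 0.0179] 0.0001 [[0.5261 0.1237 0.028 ]] [[0.5278 0.1238 0.028 ]]
c+x-y [0.5428 0.0163 0.0259] 0.0 [[0.5424 0.017  0.028 ]] [[0.5428 0.0169 0.028 ]]
c-x-y [ 0.4066 -0.0045  0.0277] 0.0004 [[ 0.4067 -0.004   0.028 ]] [[ 0.4067 -0.0049  0.028 ]]
tab [0.5416 0.0732 0.077 ] 0.0003 [[0.5421 0.0732 0.075 ]] [[0.5417 0.0725 0.075 ]]
binright [0.6074 0.3809 0.098 ] 0.0006 [[0.6074 0.3815 0.098 ]] [[0.6073 0.3804 0.098 ]]
binbot [0.5079 0.2452 0.146 ] 0.0004 [[0.5183 0.2242 0.098 ]] [[0.5035 0.2254 0.098 ]]
binleft [0.3839 0.3047 0.1141] 0.0005 [[0.3802 0.3012 0.098 ]] [[0.3759 0.3024 0.098 ]]
barL [0.3484 0.2773 0.1019] 0.0 [[0.3471 0.2763 0.098 ]] [[0.3461 0.2762 0.098 ]]
barR [0.5062 0.1927 0.1118] 0.0033 [[0.5087 0.1811 0.098 ]] [[0.5054 0.1889 0.098 ]]
top [[0.6029 0.3794 0.098 ]
 [0.5076 0.2191 0.098 ]
 [0.3766 0.3    0.098 ]
 [0.4705 0.4563 0.098 ]]
topbar [[0.4993 0.183  0.105 ]
 [0.3454 0.2763 0.105 ]]
```

```bash
cat >> h.py <<'E'
TR0=np.array([.4666,.0598,.003]);TYAW=.1545
BIN=np.array([.489,.339,.003]);BYAW=1.033
def tray2tcp(p,yaw,th,s=1,g=.106):
    "TCP pose for tray origin p, yaw, lip-down tilt th; s picks the half turn"
    T=R.from_euler('ZY',[yaw,-th]).as_matrix()
    M=T@np.array([[0,1,0],[1,0,0],[0,0,-1.]]).T@np.diag([s,s,1])
    return np.array(p)+T@[.076,0,g],quat(M)
def lip2tcp(l,yaw,th,s=1,g=.106):
    T=R.from_euler('ZY',[yaw,-th]).as_matrix()
    return tray2tcp(np.array(l)-T@[-.072,0,.012],yaw,th,s,g)
E
python3 - <<'E'
from h import *
lo=np.array([-2.96,-.34,-1.41,.24,-1.37,.17,-2.96]);hi=np.array([2.96,2.1,1.46,2.44,4.51,1.92,2.96])
for s in(1,-1):
  print(s,'grasp',kin.inverse_kinematics(*tray2tcp(TR0,TYAW,0,s)))
  for yaw in np.radians([0,15,30,45,60,75,90,-30,120]):
    h=-np.array([np.cos(yaw),np.sin(yaw)]);l=np.r_[BIN[:2]-.02*h,.125]
    o=[]
    for th in np.radians([0,30,50,65,80]):
        ll=l+[0,0,.1*(1-np.sin(th))]
        q=kin.inverse_kinematics(*lip2tcp(ll,yaw,th,s)); o.append('--' if q is None else '%.2f'%np.minimum(q-lo,hi-q).min())
    print(s,np.degrees(yaw).round(),o, None if q is None else q.round(2))
E
```

```text
1 grasp [-0.54588517  0.56775585  0.38755042  2.02754474 -0.36171769  0.61171452
  0.24045236]
1 0.0 ['0.71', '0.42', '0.22', '0.15', '0.05'] [-1.55  0.47  0.4   2.39  1.85  1.13 -2.89]
1 15.0 ['0.69', '0.35', '0.04', '0.06', '--'] None
1 30.0 ['0.68', '0.31', '0.23', '0.11', '--'] None
1 45.0 ['0.69', '0.32', '0.11', '0.12', '--'] None
1 60.0 ['0.70', '0.38', '0.01', '0.04', '--'] None
1 75.0 ['0.73', '0.48', '0.07', '0.18', '0.07'] [-1.07  0.8   1.06  2.36  4.13  1.85  2.55]
1 90.0 ['0.76', '0.60', '0.07', '0.25', '0.17'] [ 0.67  0.9  -1.17  2.09 -1.2   0.6   2.45]
1 -30.0 ['0.76', '0.61', '0.47', '0.40', '0.37'] [-1.83  0.76  0.8   2.07  1.07  1.06 -2.49]
1 120.0 ['0.73', '0.67', '0.38', '0.17', '0.01'] [-0.49  0.73  0.38  1.8  -1.36  1.81  2.59]
-1 grasp [-0.91604402  0.77007382  0.93264452  2.04937499 -0.89728135  0.79718921
 -2.41488539]
-1 0.0 ['0.47', '0.52', '0.34', '0.17', '0.05'] [-1.5   0.46  0.34  2.39  1.85  1.15  0.26]
-1 15.0 ['0.08', '0.23', '0.04', '0.15', '--'] None
-1 30.0 ['0.15', '0.26', '0.23', '0.11', '--'] None
-1 45.0 ['0.33', '0.43', '0.00', '0.12', '--'] None
-1 60.0 ['0.50', '0.50', '0.01', '0.18', '--'] None
-1 75.0 ['0.63', '0.49', '0.17', '0.18', '0.07'] [-1.07  0.8   1.06  2.36  4.13  1.85 -0.59]
-1 90.0 ['0.70', '0.49', '0.02', '0.06', '0.17'] [ 0.67  0.9  -1.17  2.09 -1.2   0.6  -0.69]
-1 -30.0 ['0.77', '0.65', '0.50', '0.43', '0.40'] [-1.4   0.59  0.2   2.04  1.27  1.42  0.54]
-1 120.0 ['0.76', '0.56', '0.26', '0.12', '0.04'] [-0.44  0.72  0.31  1.79 -1.33  1.77 -0.57]
```

```bash
python3 - <<'E'
from h import *
env.grip(.034)
p,q=tray2tcp(TR0,TYAW,0,1)
p[:2]+=[.0003,.0008]
env.reach(p+[0,0,.1],q)
print(env.movel(p,.08,stop_force=15),env.get_state()['tcp_pos']-p)
env.grip(0,80)
s=env.get_state();print(s['opening'],s['gripper_force'],s['force'])
print(env.movel(p+[0,0,.22],.12))
s=env.get_state();print(s['opening'],s['gripper_force'],s['force'],s['qpos'].round(2),s['time'])
l=np.r_[BIN[:2]+.02*np.array([np.cos(-.54),np.sin(-.54)]),.225]
for th in(0,.3,.6):print(kin.inverse_kinematics(*lip2tcp(l,-.54,th,1)))
E
```

```text
False [3.44730544e-04 5.08548277e-05 4.82535981e-04]
0.010750685986632754 78.2287609577179 [-2.92848206  0.13610549  5.72607559]
False
0.011258884000031532 77.82644033432007 [ 1.06124633 -0.25946712 -2.36545611] [-0.7   0.26  0.55  1.86 -0.15  1.06  0.07] 9.3833
[-0.87273515  0.53125073  0.59780806  1.5509454  -0.31660443  1.15758257
 -0.75106546]
[-1.10501367  0.40452732  0.65763998  1.6741031   0.01883672  0.98750406
 -1.05555532]
[-1.30477596  0.31369403  0.63646476  1.79016901  0.47547053  0.94926587
 -1.50240622]
```

```bash
python3 - <<'E'
from h import *
yaw=BYAW-np.pi/2;u=np.array([np.cos(yaw),np.sin(yaw)])
def lip(th,z): return lip2tcp(np.r_[BIN[:2]+.03*u,z],yaw,th,1)
env.reach(*lip(0,.225))
def step(th,z):
    p,q=lip(th,z);j=kin.inverse_kinematics(p,q);s=env.get_state()
    if j is None: print('none',np.degrees(th));return False
    d=np.abs(j-s['qpos']).max()
    if d>.5: print('jump',np.degrees(th),d,j.round(2),s['qpos'].round(2));return False
    env.goto_joints(j);return True
for a in range(5,86,5):
    th=np.radians(a); z=.225-.10*min(1,a/45)
    if not step(th,z):break
    if a>=45: env.dwell(.3)
s=env.get_state();print(a,s['qpos'].round(2),s['force'],s['time'],s['opening'])
for n in('top','scene','wrist'):
    im,_=camera(n);cv2.imwrite(f'pics/{n}p.png',im)
a=cv2.imread('pics/topp.png')[100:300,60:300];b=cv2.imread('pics/scenep.png')[120:320,220:460]
cv2.imwrite('pics/pour.png',np.hstack([cv2.resize(a,(400,333)),cv2.resize(b,(400,333))]))
E
```

```text
85 [-2.08  1.32  1.34  2.07  0.43  0.63 -2.  ] [-0.11985704  0.18954521 -0.75576727] 17.175 0.011174438936157263
```

View pics/pour.png

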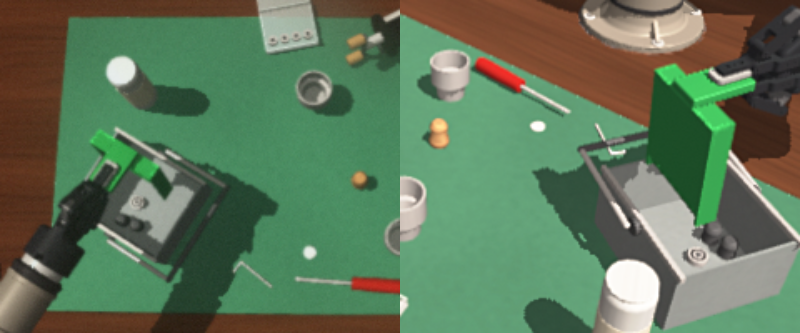

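The three parts lie in the bin (left half near (130,215)) and the tray is empty and tipped. I'll reverse the tilt and put the tray back where it stood.

```bash
python3 - <<'E'
from h import *
yaw=BYAW-np.pi/2;u=np.array([np.cos(yaw),np.sin(yaw)])
for a in range(78,-1,-6):
    z=.225-.10*min(1,a/45)
    p,q=lip2tcp(np.r_[BIN[:2]+.03*u,z],yaw,np.radians(a),1);j=kin.inverse_kinematics(p,q)
    if j is None or np.abs(j-env.get_state()['qpos']).max()>.7: print('bad',a,j);break
    env.goto_joints(j)
else:
    p,q=tray2tcp(TR0,TYAW,0,1);p[:2]+=[.0003,.0008]
    env.reach(p+[0,0,.2],q)
    env.movel(p+[0,0,.02],.12)
    print(env.movel(p-[0,0,.002],.02,stop_force=5),env.get_state()['tcp_pos']-p,env.get_state()['force'])
    env.grip(.034)
    env.movel(p+[0,0,.15],.12)
    print(env.get_state()['time'])
E
```

```text
True [-9.20204438e-05 -4.47269388e-05  4.92333091e-04] [-1.43429399 -0.01864164  5.28545212]
26.175
```

```bash
python3 - <<'E'
from h import *
ux=np.array([np.cos(BYAW),np.sin(BYAW),0])
pred=BIN+[0,0,.085]+.13*(-ux*np.cos(.15)+np.array([0,0,np.sin(.15)]))
env.grip(.085)
q=down(BYAW)
try: kin.inverse_kinematics(pred+[0,0,.06],q)
except Exception as e: print(e)
cs,px=[],[];ims=[]
for off in(-.04,.04):
    p=pred+ux*off;p[2]=.30
    if kin.inverse_kinematics(p,q) is None: q=down(BYAW+np.pi);print('flip')
    env.reach(p,q)
    c=calibration('wrist');im,_=camera('wrist');ims.append(im)
    t=np.arange(-.032,.0321,.0005)
    pts=project(c,pred+t[:,None]*ux)
    hsv=cv2.cvtColor(im,cv2.COLOR_BGR2HSV)
    S=np.array([hsv[int(round(v)),int(round(u)),1] for u,v in pts])
    low=S<60;lab,n=cv2.connectedComponents(low.astype(np.uint8)[:,None]);
    for i in range(1,n):
        k=np.where(lab[:,0]==i)[0];print(off,t[k[0]],t[k[-1]])
    cs.append(c);px.append(pts);ims[-1]=cv2.circle(im,tuple(int(v) for v in pts[64]),3,(0,0,255),1)
    np.savez(f'pics/bar{off}.npz',pts=pts,S=S,**c)
print(pred,env.get_state()['qpos'].round(2))
cv2.imwrite('pics/bar.png',cv2.resize(np.hstack(ims),(800,300),interpolation=cv2.INTER_AREA))
E
```

```text
Traceback (most recent call last):
TypeError: only integer scalar arrays can be converted to a scalar index
```

```bash
python3 - <<'E'
from h import *
ux=np.array([np.cos(BYAW),np.sin(BYAW),0])
pred=BIN+[0,0,.085]+.13*(-ux*np.cos(.15)+np.array([0,0,np.sin(.15)]))
q=down(BYAW)
cs,px=[],[];ims=[]
for off in(-.04,.04):
    p=pred+ux*off;p[2]=.30
    env.reach(p,q)
    c=calibration('wrist');im,_=camera('wrist')
    t=np.arange(-.032,.0321,.0005)
    pts=project(c,pred+t[:,None]*ux)
    hsv=cv2.cvtColor(im,cv2.COLOR_BGR2HSV)
    S=np.array([hsv[int(round(v)),int(round(u)),1] for u,v in pts])
    n,lab=cv2.connectedComponents((S<60).astype(np.uint8)[:,None]);
    for i in range(1,n):
        k=np.where(lab[:,0]==i)[0];print(off,t[k[0]],t[k[-1]])
    K=max((np.where(lab[:,0]==i)[0] for i in range(1,n)),key=len)
    cs.append(c);px.append(pts[K].mean(0))
    ims.append(cv2.circle(im,tuple(int(v) for v in px[-1]),4,(0,0,255),1))
print(tri(cs,px),pred,env.get_state()['qpos'].round(2))
cv2.imwrite('pics/bar.png',cv2.resize(np.hstack(ims),(800,300),interpolation=cv2.INTER_AREA))
E
```

```text
-0.04 -0.0034999999999999754 0.006000000000000033
-0.04 0.019000000000000045 0.032000000000000056
0.04 -0.0014999999999999736 0.007000000000000034
(array([0.41589018, 0.24593323, 0.16511351]), np.float64(0.00011615093098470189)) [0.42315595 0.22860455 0.10742696] [-0.86  0.22  0.23  1.95 -0.06  0.98  0.44]
```

View pics/bar.png

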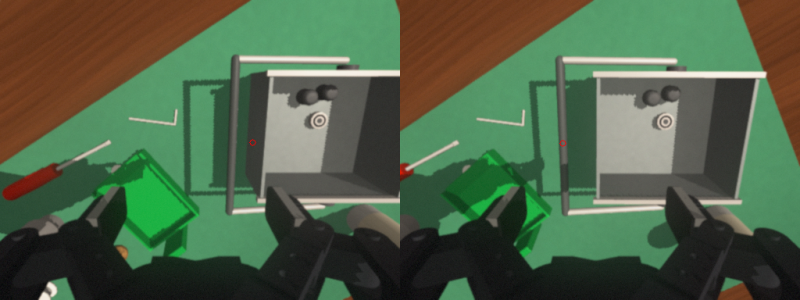

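```bash
python3 - <<'E'
from h import *
ux=np.array([np.cos(BYAW),np.sin(BYAW),0]);q=down(BYAW)
B=np.r_[(np.array([.42316,.2286])+.002*ux[:2]),.103]
H=B+.1292*ux;H[2]=.088
arc=lambda t:H+.13*(-ux*np.cos(t)+np.array([0,0,np.sin(t)]))+[0,0,.052]
env.grip(.05)
env.reach(arc(.115)+[0,0,.08],q)
print(env.movel(arc(.115),.08,stop_force=12),env.get_state()['tcp_pos']-arc(.115))
env.grip(0,25);s=env.get_state();print(s['opening'],s['gripper_force'],s['force'])
for t in np.linspace(.115,1.6,13)[1:]:
    st=env.movel(arc(t),.1,stop_force=25);s=env.get_state();print(round(t,2),st,s['force'].round(1),s['opening'].round(4))
    if st or s['opening']<.006:break
else:
    for t in(1.64,1.68,1.72):
        st=env.movel(arc(t),.02,stop_force=10);s=env.get_state();print(round(t,2),st,s['force'].round(1),s['opening'].round(4))
        if st:break
print(s['tcp_pos']-H,s['time'])
E
```

```text
False [0.00032222 0.00018259 0.00042174]
0.00911285798832115 24.331466853618622 [-0.63206021 -1.37560496  1.55857056]Traceback (most recent call last):
  File "<stdin>", line 11, in <module>
AttributeError: 'float' object has no attribute 'round'
```

```bash
python3 - <<'E'
from h import *
ux=np.array([np.cos(BYAW),np.sin(BYAW),0])
B=np.r_[(np.array([.42316,.2286])+.002*ux[:2]),.103]
H=B+.1292*ux;H[2]=.088
arc=lambda t:H+.13*(-ux*np.cos(t)+np.array([0,0,np.sin(t)]))+[0,0,.052]
for t in np.linspace(.115,1.6,13)[2:]:
    st=env.movel(arc(t),.1,stop_force=25);s=env.get_state();print(round(t,2),st,s['force'].round(1),round(s['opening'],4))
    if st or s['opening']<.006:break
else:
    for t in(1.64,1.68,1.72):
        st=env.movel(arc(t),.02,stop_force=10);s=env.get_state();print(round(t,2),st,s['force'].round(1),round(s['opening'],4))
        if st:break
print(s['tcp_pos']-H,s['time'])
E
```

```text
0.36 False [-2.  -2.6  0.2] 0.0089
0.49 False [-1.5 -6.   2. ] 0.0087
0.61 False [-4.6 -9.   5.2] 0.0092
0.73 False [ -7.6 -11.1   9.7] 0.0087
0.86 False [-10.1 -14.1  18.2] 0.0091
0.98 False [-12.5 -14.6  25.6] 0.0089
1.11 False [-11.3 -10.7  27.9] 0.009
1.23 False [-5.9 -4.2 21.8] 0.0091
1.35 False [-1.4 -2.1 13.7] 0.0089
1.48 False [ 0.1 -0.1  8. ] 0.0086
1.6 False [0.8 1.  5.7] 0.0088
1.64 False [ 1.1 -1.3  6.6] 0.0091
1.68 True [ 0.3 -0.   4.5] 0.0088
[0.00556604 0.00875687 0.18224556] 35.0833
```

```bash
python3 - <<'E'
from h import *
ux=np.array([np.cos(BYAW),np.sin(BYAW),0])
p=env.get_state()['tcp_pos']
print(env.movel(p+.012*ux,.015,stop_force=12));s=env.get_state();print((s['tcp_pos']-p)@ux,s['force'])
env.dwell(.3);env.grip(.04);p=env.get_state()['tcp_pos']
env.movel(p+[0,0,.13],.12);print(env.get_state()['time'])
a,_=camera('top');b,_=camera('scene');np.savez('pics/top2.npz',im=a)
cv2.imwrite('pics/bail.png',np.hstack([cv2.resize(a[100:300,80:440],(440,244)),cv2.resize(b[100:340,150:500],(356,244))]))
E
```

```text
True
0.00033923289669675425 [-0.92237562 -0.51789906  6.27728748]
37.4
```

View pics/bail.png

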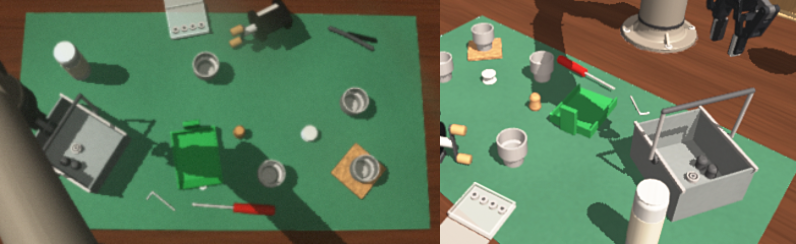

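The handle stands upright against its stop, the tray is flat, and the three parts are in the bin. Next come the cups: I'll measure each with the wrist camera overhead, plus a shifted view for height.

```bash
cat >> h.py <<'E'
def rimblob(c,im,xy,z):
    "contour of the grey disc nearest xy, on plane z"
    S=cv2.cvtColor(cv2.GaussianBlur(im,(3,3),0),cv2.COLOR_BGR2HSV)[...,1]
    best=None
    for k in blobs(S<75,1500):
        P=plane(c,k[:,0],z)[:,:2];(cx,cy),r=cv2.minEnclosingCircle(P.astype(np.float32)*1000)
        d=np.hypot(cx/1000-xy[0],cy/1000-xy[1])
        if 26<r<42 and d<.09 and (best is None or d<best[0]):best=(d,P,k[:,0],np.array([cx,cy])/1000,r)
    return best
def look(xy,z=.069,height=True,tz=.27):
    "rim centre, radius (mm), height by two views"
    xy=np.array(xy);o=None
    for i in range(2):   # second pass centres the camera
        a=np.arctan2(xy[1],xy[0]);left=np.array([-np.sin(a),np.cos(a)])
        env.reach(np.r_[xy-.0692*left,tz+z-.069],down(a));env.dwell(.15)
        c=calibration('wrist');im,_=camera('wrist');b=rimblob(c,im,xy,z)
        if b is None: cv2.imwrite('pics/fail.png',im);return None
        d=b[0];xy=b[3]
        if d<.006:break
    h=None
    if height:
        # far rim edge is a true rim point in both views
        env.reach(np.r_[xy-.0692*left+.05*left,tz+z-.069],down(a));env.dwell(.15)
        c2=calibration('wrist');im2,_=camera('wrist');b2=rimblob(c2,im2,xy,z)
        if b2 is not None:
            px=[]
            for bb in(b,b2):
                e=bb[1]@left;k=e<e.min()+.0015;px.append(bb[2][k].mean(0))
            x,g=tri([c,c2],px);h=x[2]
    return xy,b[4],h
E
python3 - <<'E'
from h import *
for n,xy,z in[('A',(.687,.039),.069),('C',(.423,-.118),.069),('stand',(.433,-.336),.081),('B',(.598,-.326),.069)]:
    try: print(n,look(xy,z))
    except env.PlanningError as e: print(n,'plan',e)
print(env.get_state()['time'])
E
```

```text
A (array([0.68955292, 0.03813506]), 33.466163635253906, np.float64(0.06943332531588021))
C (array([ 0.42391397, -0.11863607]), 33.42178726196289, np.float64(0.06989242414707761))
stand (array([ 0.43537186, -0.34100555]), 32.113868713378906, np.float64(0.10079104077633473))
B (array([ 0.60213715, -0.32601706]), 33.329734802246094, np.float64(0.06954292785760341))
44.9583
```

```bash
python3 - <<'E'
from h import *
xy=np.array([.434,-.338]);ims=[]
a=np.arctan2(xy[1],xy[0]);left=np.array([-np.sin(a),np.cos(a)])
for off in(0,.05,-.05):
    env.reach(np.r_[xy-.0692*left+off*left,.28],down(a));env.dwell(.2)
    c=calibration('wrist');im,_=camera('wrist');b=rimblob(c,im,xy,.081)
    print(off,b and (b[3],b[4],cv2.fitEllipse(b[1].astype(np.float32)*1000)), (b[1]@left).min(),(b[1]@left).max())
    cv2.drawContours(im,[b[2][:,None]],-1,(0,0,255),1);ims.append(im[:250,100:400])
cv2.imwrite('pics/stand.png',cv2.resize(np.hstack(ims),(800,222)))
E
```

```text
0 (array([ 0.43555939, -0.34108884]), 32.13759231567383, ((435.40948486328125, -340.94757080078125), (62.53582000732422, 63.414588928222656), 158.8344268798828)) -0.033362952862370183 0.030598903207117886
0.05 (array([ 0.4346369 , -0.34214105]), 34.62160873413086, ((435.1504821777344, -341.3846740722656), (61.70503234863281, 66.8065414428711), 149.0861053466797)) -0.03732350367320627 0.031608778949672844
-0.05 (array([ 0.43553088, -0.34062323]), 33.08017349243164, ((435.4725036621094, -340.816650390625), (63.032447814941406, 64.72325134277344), 142.65574645996094)) -0.03357395661840416 0.030693839532032346
```

View pics/stand.png

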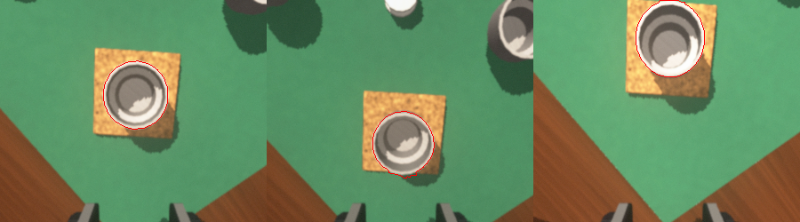

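```bash
cat >> h.py <<'E'
STAND=np.array([.4355,-.3409])
def place(xy,n,dyaw=0,z=.27):
    r=look(xy,height=False)
    if r is None: print('no cup');return
    xy=r[0];a=np.arctan2(xy[1],xy[0])+dyaw;g=.100
    print('cup',xy.round(4),r[1])
    env.grip(.085)
    env.reach(np.r_[xy,.20],down(a))
    st=env.movel(np.r_[xy,.003+g],.1,stop_force=12)
    if st: print('touch!',env.get_state()['tcp_pos']);return
    env.grip(0,40);s=env.get_state();print('grip',s['opening'],s['gripper_force'])
    if not .055<s['opening']<.07: print('bad grip');return
    env.movel(np.r_[xy,.31],.15)
    q=down(np.arctan2(STAND[1],STAND[0]))
    zf=.015+.036*n+g
    env.reach(np.r_[STAND,.32],q)
    env.movel(np.r_[STAND,zf+.036],.12);env.dwell(.2)
    st=env.movel(np.r_[STAND,zf-.004],.025,stop_force=6)
    s=env.get_state();dz=s['tcp_pos'][2]-zf
    print('down',st,'dz',dz,s['force'].round(1),round(s['opening'],4),s['time']);return dz
def release():
    env.grip(.085);p=env.get_state()['tcp_pos'];env.movel(p+[0,0,.12],.15)
E
python3 - <<'E'
from h import *
dz=place((.4239,-.1186),1)
if dz is not None and dz<.002: release();print(look(STAND,.081+.036,height=False))
E
```

```text
cup [ 0.4241 -0.1188] 33.61361312866211
grip 0.061588646803753554 42.80692856687892
down True dz 0.0006886877143913173 [-0.2  1.8  6.9] 0.0616 56.1417
(array([ 0.43628769, -0.34049585]), 32.09346008300781, None)
```

```bash
python3 - <<'E'
from h import *
dz=place((.602,-.326),2)
if dz is not None and dz<.002:
    release();print(look(STAND,.081+.072,height=False))
    dz=place((.6895,.038),3,.6)
    if dz is not None and dz<.002: release();print(look(STAND,.081+.108,height=False))
E
```

```text
cup [ 0.6019 -0.326 ] 33.608314514160156
grip 0.062192633799237736 44.3559330407993
down True dz 0.000886632156884698 [-1.5  1.9  7.2] 0.0622 65.8667
(array([ 0.43632483, -0.34435706]), 35.95036315917969, None)
cup [0.7106 0.0147] 34.37693405151367
grip 0.06410636506545665 44.59218509495258
down True dz 0.0011901845163190261 [-0.6  1.1  6.3] 0.0643 77.6917
(array([ 0.43687189, -0.34421387]), 37.48210906982422, None)
```

Cup A had been knocked and was found again at (0.711, 0.015). Time for a final check.

```bash
python3 - <<'E'
from h import *
env.reach([.45,-.02,.42],down(0));env.dwell(.3)
a,_=camera('top');b,_=camera('scene');c,_=camera('wrist')
r=lambda i,w,h:cv2.resize(i,(w,h),interpolation=cv2.INTER_CUBIC)
cv2.imwrite('pics/fin.png',np.vstack([np.hstack([r(a,400,300),r(c,400,300)]),np.hstack([r(b[80:230,100:300],400,300),r(b[150:330,270:510],400,300)])]))
E
```

```text
(no output)
```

View pics/fin.png

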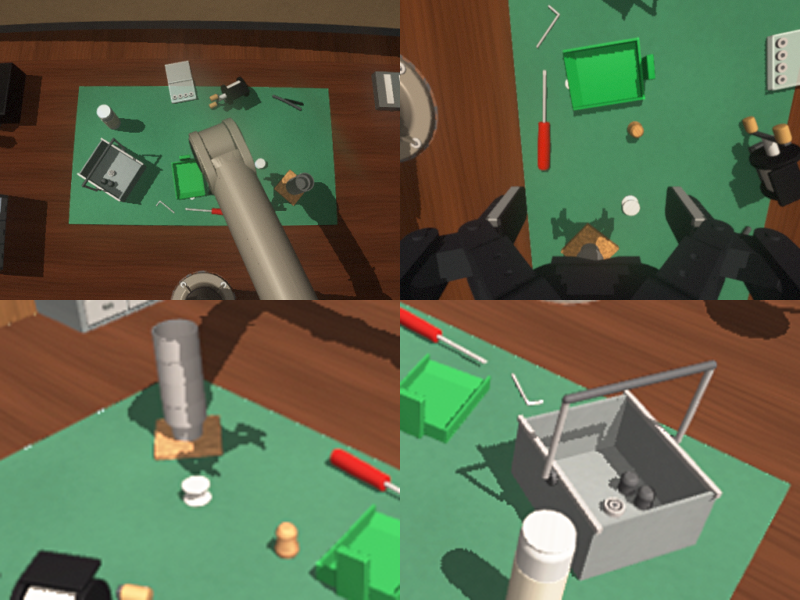

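The four-cup stack stands straight on the cork. The tray is flat and empty, the handle is at its stop, and the parts are in the bin.

```bash
python3 -c "
from cell import env,job
print(env.get_state()['time']);print(job.job_done())"
```

```text
81.5583
the job is handed in; nothing more can be done
None
```

I handed the job in at 81.6 s: all three worn parts are in the bin, its handle is up at the stop, the empty tray is back flat on the mat, and the three loose cups (one knocked aside mid-run, then found again) are nested on the fixed cup; the verdict was not shown.

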